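# Push two cassettes past their spring latches into the dock

## Task

Two flat white cassettes wait in the near half of the two lanes of the bench dock, each held back by the lip of its lane's dark steel catch plate. For each lane in turn, in either order, press the catch plate down behind the cassette and, while it is down, push the cassette forward over the lip; then push it fully home against the back stop so that the catch springs up behind it. Do not disturb the bottle, the jar and the tin standing beside the dock.

Things in the scene. Friction and masses are not known exactly. Their poses are not given: they have to be found in the camera images.
- dock: fixed two-lane dock, 305 x 222 mm, grey base 12 mm thick, aluminium rails. Origin on the worktop mid-way between the lanes, in line with the catch lips' front faces; +x = push-in direction, y left, z up. Lane middle lines at y = +55 and -55 mm. Cassettes slide on ledges 34 mm above the worktop (67 mm gap between the ledges, 79 mm between the rail tops, which are 48 mm high). Rails start at x = -124 mm.
- lip_left (a point): top front edge of the left catch plate's lip (8 mm thick, 58 mm wide), at dock x = 0: 8 mm above the ledges at rest, 6 mm below them when fully pressed. Its front is upright, so pushing alone does not pass it. Once the cassette's front is over the lip, the cassette keeps the plate down by itself until its rear face has passed dock x = 8 mm.
- lip_right (a point): top front edge of the right catch plate's lip (8 mm thick, 58 mm wide), at dock x = 0: 8 mm above the ledges at rest, 6 mm below them when fully pressed. Its front is upright, so pushing alone does not pass it. Once the cassette's front is over the lip, the cassette keeps the plate down by itself until its rear face has passed dock x = 8 mm.
- home_left (a point): where the middle of a cassette's underside lies when fully home in the left lane: 57 mm past the lip's front face, front face against the back stop (at dock x = 102 mm), at ledge height 34 mm.
- home_right (a point): where the middle of a cassette's underside lies when fully home in the right lane: 57 mm past the lip's front face, front face against the back stop (at dock x = 102 mm), at ledge height 34 mm.
- low_mid (a point): centre (half-way up) of the lower white cassette: flat box 90 x 90 mm, 24 mm high, upright square front and rear faces, about 0.2 kg. Its lowest 8 mm are a flange 90 mm wide held under the rail lips (it slides along the lane, cannot be lifted out); above that it is 70 mm wide. It may start in either lane. Axes as the dock's.
- tall_mid (a point): centre (half-way up) of the higher white cassette: flat box 90 x 90 mm, 32 mm high, upright square front and rear faces, about 0.2 kg. Its lowest 8 mm are a flange 90 mm wide held under the rail lips (it slides along the lane, cannot be lifted out); above that it is 70 mm wide. It may start in either lane. Axes as the dock's.
- latch_left (a joint): press depth of the left lane's catch plate: 0 = up (latched), 0.014 m = fully down. It sinks straight down wherever it is pressed; its spring pushes back with about 4.5 N at the top and 8 N at the bottom and lifts it as soon as it is let go.
- latch_right (a joint): press depth of the right lane's catch plate: 0 = up (latched), 0.014 m = fully down. It sinks straight down wherever it is pressed; its spring pushes back with about 4.5 N at the top and 8 N at the bottom and lifts it as soon as it is let go.
- pad_left (a point): point on top of the left (+y) lane's dark steel catch plate, on the lane's middle line, 135 mm before the lip; moves with the plate. Plate flat, 58 mm wide, top 31 mm above the worktop at rest; it runs from 43 mm nearer the robot than this point (ribbed end) to the lip, under the waiting cassette. Behind the cassette's rear face it is open from above.
- pad_right (a point): point on top of the right (-y) lane's dark steel catch plate, on the lane's middle line, 135 mm before the lip; moves with the plate. Plate flat, 58 mm wide, top 31 mm above the worktop at rest; it runs from 43 mm nearer the robot than this point (ribbed end) to the lip, under the waiting cassette. Behind the cassette's rear face it is open from above.
- buffer_bottle: loose bystander: small clear bottle with yellow cap, 45 mm across, 80 mm high, left of the dock; origin under its centre. Leave alone.
- jar: loose bystander: white jar with red lid, 52 mm across, 60 mm high, right of the dock; origin under its centre. Leave alone.
- tin: loose bystander: flat tin 70 x 112 x 28 mm with blue lid, left of the dock and farther back; origin under its centre. Leave alone.
There are look-alikes about, which are no part of the job. What is shaped like the part that bears low_mid but brown or red is not meant.

How it is judged (in metres and radians):
On the way, in this order (a step that is already met when the one before it is completed fails the run):
1. a catch plate is pressed down at least 7.5 mm while both cassettes still wait in front of the lips (value of joint any of latch_left, latch_right above 0.0075 m and x of each of low_mid, tall_mid in the frame of dock below -0.03 m), for 0.1 s.
2. one cassette is fully home (x of any of low_mid, tall_mid in the frame of dock above 0.0515 m), for 0.2 s.
At the end, for the whole second after the job is handed in: both cassettes are home in the dock (centres at least 51.5 mm past the lips' front face, within about 6 mm of the back stop) and lie on their ledges (within 4 mm), and both catch plates are up again (within 3 mm of their rest height) (x of each of low_mid, tall_mid in the frame of dock above 0.0515 m and value of joint each of latch_left, latch_right below 0.003 m and z of low_mid in the frame of dock below 0.05 m and z of tall_mid in the frame of dock below 0.054 m); the robot touches nothing.
It fails at once if the bottle is moved more than 20 mm (distance of buffer_bottle from where it was at the start of the episode above 0.02 m).
It fails at once if the jar is moved more than 20 mm (distance of jar from where it was at the start of the episode above 0.02 m).
It fails at once if the tin is moved more than 20 mm (distance of tin from where it was at the start of the episode above 0.02 m).
It also fails if it takes over 53 s, if anything falls off the work surface, if the arm or the gripper's body presses on something with over 40 N, if the wrist force passes 120 N, or if a joint passes its speed limit or range.

## Robot

A 6-joint arm with a two-finger parallel gripper is mounted at the origin on a cart in front of the work surface, level with it; the furniture and walls round the work are solid. World frame = base frame: x ahead of the robot, y to its left, z up, the work surface at z = 0. Lengths are in mm, angles in rad, forces in N, time in s.
With the tool pointing down it reaches from about 300 to 875 mm from the base axis. Payload 6.4 kg.
Tool frame: the origin (TCP) lies midway between the tips of the shut fingers; the grasp point (between the pads) lies 19 mm behind it (robot.pinch_z is the distance from the TCP to the grasp point, in mm); x points along the fingers, z is the direction in which the jaws open and shut, and the axes are right-handed (so a half turn about x gives the same grasp; the last joint's range is limited). The gripper opens to 88 mm and grips with 3 to 60 N. Pads are 18 mm wide; open, the fingers measure 123 mm over their backs; the gripper's body (75 mm by 187 mm) begins 45 mm behind the grasp point.
Start: joints at [1.123, 0.181, 1.607, -0, 1.354, -0.206], TCP at [137.671, 558.29, 205.314] pointing down, gripper open.
Joint ranges: [-2.99, 2.99], [-0.89, 2.07], [0.3, 2.58], [-1.14, 4.28], [0, 2.63], [-3.12, 3.12]. Speed limits (rad/s): [2.57, 2.57, 3.01, 3.14, 3.14, 3.14].

## Interface

Orientations are given as a unit quaternion [w, x, y, z].
In Python, from rig import robot, imaging gives the robot as it stands.
- The arm moves only by the shell command python3 -m crank 'ROWS' [FORCE]. ROWS is JSON, one flat list of numbers, 7 for each row, row after row: the shift along the tool's x, y, z each as a share of 0.12 m, from -1 to 1, then the turn, a rotation vector about the tool's x, y, z each as a share of 2 pi rad, from -1 to 1, then the gripper's target within -1 to 1 (fully open at 1, half-way at 0, shut at -1). In form: [x, y, z, rx, ry, rz, fingers, x, y, z, rx, ry, rz, fingers, ...]. A call has 1 to 12 rows; each row is the pose to reach, as a shift and turn from the pose measured when the call began, along the tool's axes at that moment, turning the shorter way round; what a row does not reach only later rows make up. A row lasts 1/12 s, in which the tool goes at most 41.7 mm and 7.16 degrees, less where a joint would pass 70% of its speed; a pose out of reach is approached as far as the arm can. A call with a number of a shift or a turn outside -1 to 1 is refused whole. A call with a gripper value outside its range is refused whole. The fingers move at their own pace and stop on an object; FORCE is the grip in N (left out, the last holds). Time passes only in rows, so rows that repeat a pose let the fingers close. It gives the time, the measured TCP pose, the force and the opening at its end, in the units of the state.
- robot.get_obs(): the state, without advancing time (a new reading comes with each control period).
- imaging.read_camera(name): name is "scene" or "top" or "wrist"; returns the picture (400x640x3 uint8, red, green, blue); there is no depth.
- imaging.camera_params(name): a dict with "fx", "fy", "cx", "cy" (pixels), "k1" (the pictures are not rectified: a ray, as slopes to the right and down, at radius r is drawn at 1 + k1 r^2 times it, then the intrinsics apply), "rvec" (rotation vector, rad) and "tvec" (3), from world to camera coordinates, as OpenCV has them. Camera axes: x right, y down, z forward; pixel columns grow to the right and rows downward; lengths in mm; the calibration is good to about 2 mm. A picture is of the moment at which its call begins: read the wrist's pose just before it. camera_params takes no time and is no camera call; for the wrist camera it gives the pose at the moment of the call.
- robot.hand_in(): hands the job in, once; it reports no verdict.
The state is a dict: "time_s": time; "joint_pos": joint angles; "joint_vel": joint speeds; "joint_torque": joint torques, N m; "ee_pos": TCP position; "eef_rot": TCP orientation; "ft_force": force on the tool from outside, world axes, zero at the start; "moment": the same for the moment, N m; "grip_width": finger opening in mm.
Only numpy, scipy, OpenCV 4.12 (cv2) and the standard library are available. Lean on these libraries where they do the work, as an engineer would, in place of code of your own. Each camera call takes 0.05 s, during which the arm holds its last target. There are 200 camera calls.

## Working session

There is one attempt and no reset: what is moved stays moved. The work goes in short steps, Python scripts to look and compute and a shell command to move; the robot and the scene stay as the last step left them, time stands still between calls to the robot, and variables do not carry over. Pictures are saved under pics/ and viewed, about 8 in all and at most 12, crops included, and the job is handed in when it is done.

```bash
mkdir -p pics; ls; python3 - <<'E'
from rig import robot, imaging
import cv2
for n in("scene","top"):
    cv2.imwrite(f"pics/{n}0.png",imaging.read_camera(n)[:,:,::-1]); print(n,imaging.camera_params(n))
print(robot.get_obs())
E
```

```text
pics
scene {'fx': 378.57258416318393, 'fy': 378.57258416318393, 'cx': 315.9594867714035, 'cy': 199.40499215991136, 'k1': -0.020757573563454864, 'rvec': array([ 0.56821166, -2.37661222,  1.51894069]), 'tvec': array([561.69749964, 167.26803682, 697.01671911])}
top {'fx': 444.0625916127071, 'fy': 444.0625916127071, 'cx': 314.91426548039533, 'cy': 197.13368101315882, 'k1': -0.03536253408243147, 'rvec': array([ 2.19807202, -2.13956076,  0.13571304]), 'tvec': array([  51.54400648,  610.95199949, 1028.37137458])}
{'time_s': 0.1, 'joint_pos': array([ 1.12271853e+00,  1.81460865e-01,  1.60787259e+00,  5.50470930e-06,
        1.35381468e+00, -2.06329119e-01]), 'joint_vel': array([ 9.23404676e-05,  5.50046101e-04, -4.28368010e-03,  1.11214836e-03,
       -9.02949376e-04,  2.56216346e-04]), 'joint_torque': array([-4.00650988e-04, -4.34826458e+01, -3.42695761e+01,  7.02965353e-02,
        3.40626051e-02, -5.45843375e-05]), 'ee_pos': array([137.42197547, 557.79971569, 204.52070554]), 'eef_rot': array([ 0.55614793, -0.43630278,  0.55713605,  0.43581967]), 'ft_force': array([-0.21302123, -0.319759  , -0.22153856]), 'moment': array([-0.02505491, -0.01785719, -0.04556322]), 'grip_width': 88.11574106664867}
```

View pics/top0.png

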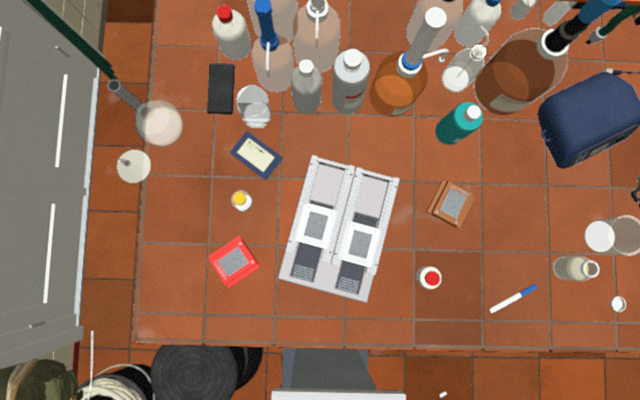

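View pics/scene0.png

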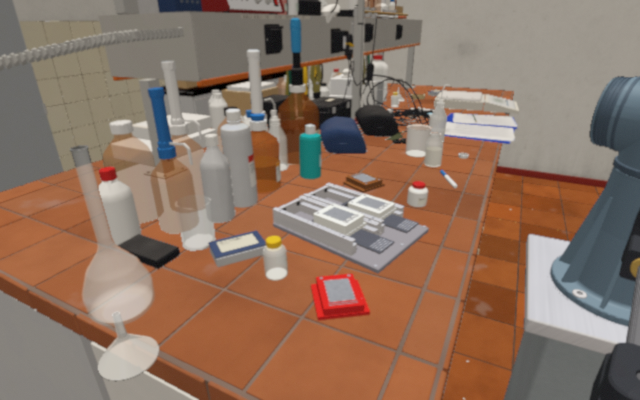

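Top view: dock spans about (279..398, 156..300), push-in direction up and slightly right. I need an enlarged crop.

```bash
python3 - <<'E'
import cv2
a=cv2.imread("pics/top0.png")[150:305,270:405]
cv2.imwrite("pics/c1.png",cv2.resize(a,None,fx=5,fy=5,interpolation=cv2.INTER_CUBIC)[:, :][:775].copy()[::1]) 
a=cv2.imread("pics/top0.png")[150:305,270:405]
b=cv2.resize(a,(int(135*3.85),597),interpolation=cv2.INTER_CUBIC); cv2.imwrite("pics/c1.png",b)
E
```

```text
(no output)
```

View pics/c1.png

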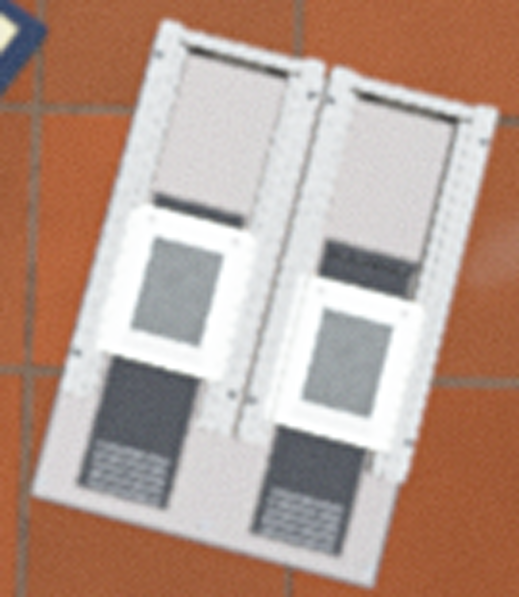

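```bash
cat > h.py <<'E'
import numpy as np, cv2
from scipy.optimize import least_squares
from rig import robot, imaging
def cam(n):
    p=imaging.camera_params(n); R=cv2.Rodrigues(p['rvec'])[0]; return p,R,np.array(p['tvec'])
def proj(c,X):
    p,R,t=c; q=R@np.asarray(X,float)+t; s=q[:2]/q[2]; s=s*(1+p['k1']*(s@s)); return np.array([p['fx']*s[0]+p['cx'],p['fy']*s[1]+p['cy']])
def back(c,uv,z):
    p,R,t=c; d=np.array([(uv[0]-p['cx'])/p['fx'],(uv[1]-p['cy'])/p['fy']]); s=d.copy()
    for _ in range(20): s=d/(1+p['k1']*(s@s))
    o=-R.T@t; r=R.T@np.array([s[0],s[1],1]); return o+r*(z-o[2])/r[2]
E
python3 - <<'E'
from h import *
c=cam("top"); P=lambda u,v:(270+(u+.5)/3.85-.5,150+(v+.5)/3.85-.5)
C=[((78,485),-178,84,31),((165,508),-178,26,31),((252,530),-178,-26,31),((340,555),-178,-84,31),
((325,240),8,-26,42),((415,265),8,-84,42),((158,195),8,84,42),((243,218),8,26,42)]
def w(q,x,y,z): a=q[2]; return [q[0]+np.cos(a)*x-np.sin(a)*y,q[1]+np.sin(a)*x+np.cos(a)*y,z]
f=lambda q:np.concatenate([proj(c,w(q,*k[1:]))-P(*k[0]) for k in C])
r=least_squares(f,[500,0,0.1]); q=r.x; print(q,r.fun.reshape(-1,2).round(2).tolist())
def inv(uv,z):
    X=back(c,P(*uv),z)[:2]-q[:2]; a=q[2]; return np.round([X[0]*np.cos(a)+X[1]*np.sin(a),-X[0]*np.sin(a)+X[1]*np.cos(a)],1)
print("base",inv((33,494),12),inv((374,586),12),"rail",inv((165,20),48),inv((497,106),48),inv((66,390),48),inv((403,482),48))
for n,L in {"left":[(147,205),(257,233),(100,352),(208,380)],"right":[(313,277),(424,305),(275,422),(383,452)]}.items():
    for z in (58,66): print(n,z,[inv(u,z).tolist() for u in L])
np.save("dock.npy",q)
E
```

```text
[ 5.75179249e+02  5.78226533e-01 -2.34627965e-01] [[-0.72, 0.27], [0.49, 0.72], [-0.73, 0.75], [0.27, 0.65], [0.45, -0.52], [0.74, -0.69], [-1.01, -0.8], [0.54, -0.46]]
base [-190.9  108.6] [-191.  -110.7] rail [112.7 105.1] [ 114.  -107.2] [-122.8  104.1] [-123.7 -106.8]
left 58 [[-2.5, 85.7], [-1.7, 16.9], [-95.5, 89.9], [-94.9, 22.9]]
left 66 [[-3.3, 85.4], [-2.5, 17.2], [-95.5, 89.6], [-95.0, 23.2]]
right 58 [[-18.7, -22.6], [-17.8, -91.7], [-108.7, -22.2], [-109.4, -89.3]]
right 66 [[-19.4, -22.0], [-18.4, -90.6], [-108.7, -21.6], [-109.3, -88.2]]
```

```bash
cat >> h.py <<'E'
from scipy.spatial.transform import Rotation as Ro
q=np.load("dock.npy") if __import__('os').path.exists("dock.npy") else None
def w(x,y,z): a=q[2]; return np.array([q[0]+np.cos(a)*x-np.sin(a)*y,q[1]+np.sin(a)*x+np.cos(a)*y,z])
def invd(X): a=q[2]; d=np.asarray(X)[:2]-q[:2]; return np.array([d[0]*np.cos(a)+d[1]*np.sin(a),-d[0]*np.sin(a)+d[1]*np.cos(a),X[2]])
def plan(*targets):  # dock-frame TCP targets; tool x down, jaw axis along dock y
    o=robot.get_obs(); R=Ro.from_quat(np.roll(o['eef_rot'],-1)); a=q[2]
    best=None
    for s in (1,-1):
        zt=s*np.array([-np.sin(a),np.cos(a),0]); xt=np.array([0,0,-1.]); T=Ro.from_matrix(np.c_[xt,np.cross(zt,xt),zt])
        rv=(R.inv()*T).as_rotvec()
        if best is None or np.linalg.norm(rv)<np.linalg.norm(best): best=rv
    print("t",round(o['time_s'],2),"dock",invd(o['ee_pos']).round(1),"F",o['ft_force'].round(1),"grip",round(o['grip_width'],1),"rot/2pi",(best/2/np.pi).round(4),"joints",o['joint_pos'].round(2))
    for t in targets: print(t,(R.inv().apply(w(*t)-o['ee_pos'])/120).round(3))
E
python3 - <<'E'
from h import *
c=cam("top")
for n,uv,z in (("bottle",(241,200),80),("jar",(430,277),60),("tin",(257,155),28)): print(n,invd(back(c,uv,z)).round(0))
R=Ro.from_quat(np.roll(robot.get_obs()['eef_rot'],-1)).as_matrix(); print(R.round(3)); print(w(-125,55,0),w(-135,-55,0))
plan((-125,55,205))
E
```

```text
bottle [-38. 234.  80.]
jar [ -95. -231.   60.]
tin [ 81. 236.  28.]
[[-0.001 -0.971  0.239]
 [-0.001  0.239  0.971]
 [-1.     0.    -0.002]]
[466.39060015  83.13142101   0.        ] [431.09166356 -21.52986637   0.        ]
t 0.1 dock [-555.3  440.2  204.5] F [-0.2 -0.3 -0.2] grip 88.1 rot/2pi [-0.0011 -0.0002 -0.0001] joints [ 1.12  0.18  1.61  0.    1.35 -0.21]
(-125, 55, 205) [-0.    -3.609 -3.184]
```

```bash
M='python3 -m crank'
$M '[0,-0.9,-0.8,0,0,0,-1,0,-0.9,-0.8,0,0,0,-1,0,-0.9,-0.8,0,0,0,-1,0,-0.9,-0.8,0,0,0,-1,0,-0.9,-0.8,0,0,0,-1]' 20
$M '[0,-0.9,-0.8,0,0,0,-1,0,-0.9,-0.8,0,0,0,-1,0,-0.9,-0.8,0,0,0,-1,0,-0.9,-0.8,0,0,0,-1,0,-0.9,-0.8,0,0,0,-1]'
$M '[0,-0.9,-0.8,0,0,0,-1,0,-0.9,-0.8,0,0,0,-1,0,-0.9,-0.8,0,0,0,-1,0,-0.9,-0.8,0,0,0,-1,0,-0.9,-0.8,0,0,0,-1]'
python3 -c "
from h import *
plan((-125,55,100),(-125,55,60))"
```

```text
time_s: 0.52
ee_pos: [221.0, 435.9, 204.2]
eef_rot: [0.557, -0.436, 0.558, 0.434]
ft_force: [0.3, 1.3, 0.1]
grip_width: 56.7
time_s: 0.93
ee_pos: [304.2, 314.3, 204.5]
eef_rot: [0.557, -0.435, 0.559, 0.433]
ft_force: [0.2, 0.3, -0.9]
grip_width: 23.6
time_s: 1.35
ee_pos: [387.2, 192.9, 205.1]
eef_rot: [0.558, -0.434, 0.56, 0.432]
ft_force: [1.2, 0.0, 0.8]
grip_width: 0.8
t 1.35 dock [-227.5  143.3  205.1] F [1.2 0.  0.8] grip 0.8 rot/2pi [-0.0029 -0.0006  0.0003] joints [ 0.19 -0.15  1.94 -0.    1.35 -1.13]
(-125, 55, 100) [ 0.88  -0.866 -0.717]
(-125, 55, 60) [ 1.214 -0.865 -0.716]
```

```bash
M='python3 -m crank'
$M '[0,-0.865,-0.717,-0.003,0,0,-1,0,-0.865,-0.717,-0.003,0,0,-1,0,-0.865,-0.717,-0.003,0,0,-1,0,-0.865,-0.717,-0.003,0,0,-1,0.88,-0.866,-0.717,-0.003,0,0,-1,0.88,-0.866,-0.717,-0.003,0,0,-1,0.88,-0.866,-0.717,-0.003,0,0,-1,0.88,-0.866,-0.717,-0.003,0,0,-1]'
python3 -c "
from h import *
plan((-125,55,60),(-122,55,35),(-122,55,20))
for n in ('top','wrist'): cv2.imwrite(f'pics/{n}1.png',imaging.read_camera(n)[:,:,::-1])
a=cv2.imread('pics/top1.png')[150:305,270:405]; b=cv2.imread('pics/wrist1.png')
cv2.imwrite('pics/m1.png',np.hstack([cv2.resize(a,(348,400),interpolation=2),cv2.resize(b,(452,400))]))"
```

```text
time_s: 2.02
ee_pos: [461.5, 85.1, 94.7]
eef_rot: [0.552, -0.437, 0.558, 0.44]
ft_force: [-0.8, -0.1, -0.5]
grip_width: 0.4
t 2.02 dock [-130.2   55.8   94.7] F [-0.8 -0.1 -0.5] grip 0.4 rot/2pi [ 0.0002 -0.0008 -0.0014] joints [-0.07  0.09  1.96 -0.    1.11 -1.4 ]
(-125, 55, 60) [ 0.289 -0.046 -0.005]
(-122, 55, 35) [ 0.497 -0.073 -0.004]
(-122, 55, 20) [ 0.622 -0.074 -0.004]
```

View pics/m1.png

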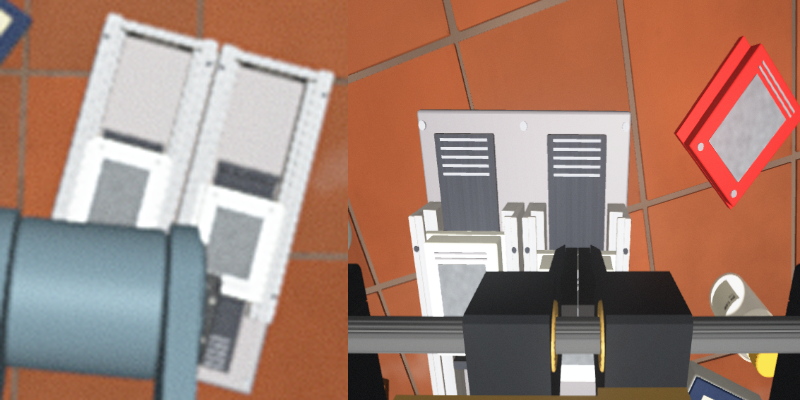

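The fingers (at about 578, 250 in the wrist half) are centred on the left plate (547–606). The gap behind the cassette is open, so I go down.

```bash
M='python3 -m crank'
$M '[0.3,-0.06,-0.005,0,0,-0.001,-1,0.5,-0.06,-0.004,0,0,-0.001,-1,0.5,-0.06,-0.004,0,0,-0.001,-1,0.5,-0.06,-0.004,0,0,-0.001,-1,0.56,-0.06,-0.004,0,0,-0.001,-1,0.62,-0.06,-0.004,0,0,-0.001,-1,0.62,-0.06,-0.004,0,0,-0.001,-1,0.62,-0.06,-0.004,0,0,-0.001,-1]'
python3 -c "
from h import *
plan((-122,55,19),(-60,55,19),(-30,55,19))"
```

```text
time_s: 2.78
ee_pos: [472.9, 82.3, 26.0]
eef_rot: [0.555, -0.441, 0.554, 0.436]
ft_force: [0.2, -0.1, -0.3]
grip_width: 0.9
t 2.78 dock [-118.5   55.7   26. ] F [ 0.2 -0.1 -0.3] grip 0.9 rot/2pi [ 0.0003 -0.0006  0.0011] joints [-0.07  0.22  1.97 -0.01  0.94 -1.41]
(-122, 55, 19) [ 0.058  0.03  -0.005]
(-60, 55, 19) [ 0.061 -0.487 -0.006]
(-30, 55, 19) [ 0.063 -0.737 -0.007]
```

```bash
M='python3 -m crank'
$M '[0.03,0.02,-0.005,0,0,0,-1,0.06,0.02,-0.005,0,0,0,-1,0.06,0.02,-0.005,0,0,0,-1,0.06,0.02,-0.005,0,0,0,-1,0.06,0.02,-0.005,0,0,0,-1,0.06,0.02,-0.005,0,0,0,-1]'
python3 -c "
from h import *
plan((-121,55,18),(-60,55,18),(-30,55,18))"
```

```text
time_s: 3.28
ee_pos: [470.5, 82.2, 18.8]
eef_rot: [0.555, -0.441, 0.554, 0.436]
ft_force: [0.2, -0.5, -0.5]
grip_width: 0.5
t 3.28 dock [-120.7   55.    18.8] F [ 0.2 -0.5 -0.5] grip 0.5 rot/2pi [ 0.0003 -0.0006  0.0011] joints [-0.07  0.23  1.98 -0.01  0.92 -1.41]
(-121, 55, 18) [ 0.007  0.002 -0.   ]
(-60, 55, 18) [ 0.01  -0.506 -0.001]
(-30, 55, 18) [ 0.012 -0.756 -0.001]
```

No contact force at z=18.8, although the plate rests at 31, so I'll look.

```bash
python3 -c "
from h import *
for n in ('scene','wrist'): cv2.imwrite(f'pics/{n}2.png',imaging.read_camera(n)[:,:,::-1])
a=cv2.imread('pics/scene2.png')[160:280,250:450]; b=cv2.imread('pics/wrist2.png')[0:300,80:480]
cv2.imwrite('pics/m2.png',np.vstack([cv2.resize(a,(480,288),interpolation=2),cv2.resize(b,(480,312))[:, :]]))"
```

```text
(no output)
```

View pics/m2.png

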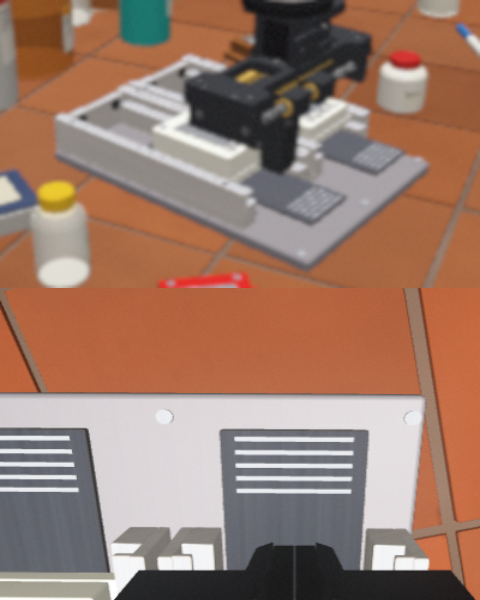

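```bash
python3 -c "
from h import *
c=cam('scene'); o=robot.get_obs(); print(o['ee_pos'].round(1),o['ft_force'].round(1))
P=lambda X:((proj(c,X)-[250,160])*2.4).round(0)
print('tcp',P(o['ee_pos']),'z31',P(o['ee_pos']*[1,1,0]+[0,0,31]))
for z in(17,19,31):
  for s,y in (('L',55),('R',-55)): print(z,s,[P(w(-178,y+d,z)).tolist() for d in(29,-29)])
c=cam('wrist')
P=lambda X:((proj(c,X)-[80,0])*[1.2,1.04]+[0,288]).round(0)
for z in(17,19,31):
  for s,y in (('L',55),('R',-55)): print(z,s,[P(w(-178,y+d,z)).tolist() for d in(29,-29)])
"
```

```text
[470.5  82.2  18.8] [ 0.1 -0.4 -0.9]
tcp [275. 200.] z31 [276. 188.]
17 L [[312.0, 238.0], [347.0, 210.0]]
17 R [[376.0, 187.0], [405.0, 163.0]]
19 L [[312.0, 236.0], [347.0, 208.0]]
19 R [[376.0, 185.0], [405.0, 162.0]]
31 L [[313.0, 224.0], [348.0, 196.0]]
31 R [[377.0, 174.0], [406.0, 151.0]]
17 L [[364.0, 423.0], [225.0, 423.0]]
17 R [[100.0, 423.0], [-38.0, 422.0]]
19 L [[365.0, 424.0], [224.0, 423.0]]
19 R [[98.0, 423.0], [-41.0, 423.0]]
31 L [[370.0, 426.0], [219.0, 426.0]]
31 R [[84.0, 426.0], [-64.0, 426.0]]
```

The left plate matches its rest height (z=31, corners at 313,222 and 345,196), and the fingertips sit about 15–25 px above the expected TCP. The tips are really higher than reported, so I'll feel downward for contact.

```bash
for i in 1 2 3 4; do python3 -m crank '[0.035,0,0,0,0,0,-1,0.035,0,0,0,0,0,-1,0.035,0,0,0,0,0,-1]' | grep -E "pos|force"; done
```

```text
ee_pos: [470.3, 82.2, 14.3]
ft_force: [-0.3, 0.5, 0.1]
ee_pos: [470.0, 82.2, 9.7]
ft_force: [-0.0, -0.8, 0.5]
ee_pos: [469.6, 82.1, 5.2]
ft_force: [-0.3, -0.8, -0.2]
ee_pos: [469.3, 82.2, 0.7]
ft_force: [0.6, 0.0, 0.7]
```

```bash
python3 -c "
from h import *
o=robot.get_obs(); c=cam('scene')
a=imaging.read_camera('scene')[:,:,::-1]; cv2.imwrite('pics/scene3.png',a)
a=a[170:260,310:420]
cv2.imwrite('pics/m3.png',cv2.resize(a,None,fx=6,fy=6,interpolation=2))
P=lambda X:((proj(c,X)-[310,170])*6).round(0).tolist()
print(o['joint_pos'].round(4).tolist(), o['ee_pos'])
for z in (17,31,45): print(z,'tip centre',P(w(-121,55,z)),'L near corner',P(w(-178,84,z)), 'tip left-near edge', P(w(-130,72,z)),P(w(-130,38,z)))
"
```

```text
[-0.073, 0.2663, 1.9862, -0.006, 0.8858, -1.4071] [469.32182617  82.16023837   0.69048906]
17 tip centre [328.0, 444.0] L near corner [421.0, 535.0] tip left-near edge [323.0, 472.0] [375.0, 433.0]
31 tip centre [330.0, 410.0] L near corner [423.0, 500.0] tip left-near edge [324.0, 438.0] [377.0, 400.0]
45 tip centre [332.0, 376.0] L near corner [426.0, 464.0] tip left-near edge [326.0, 403.0] [379.0, 366.0]
```

View pics/m3.png

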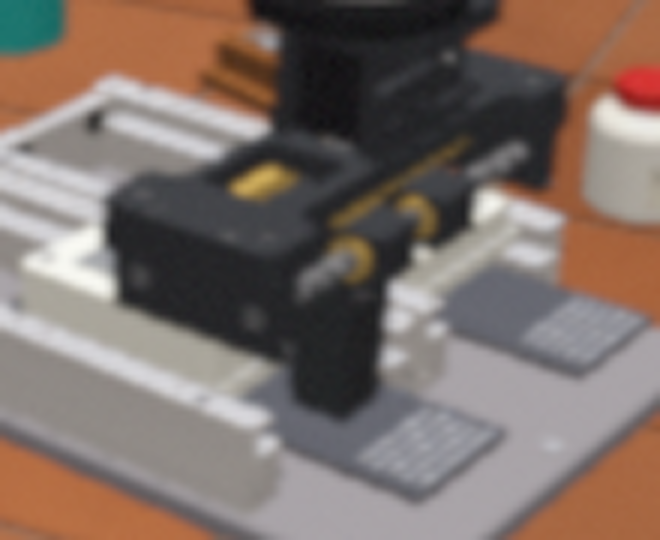

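```bash
python3 -c "
from h import *
c=cam('scene')
P=lambda X:((proj(c,X)-[310,170])*6).round(0).tolist()
for z in (33,64.7,81,97): print(z,[P(w(-122+a,55+b,z)) for a,b in((-37,93),(37,93),(-37,-93),(37,-93))],'xalong',[P(w(-122+a,55+b,z)) for a,b in((-93,37),(93,37),(-93,-37),(93,-37))])
print(imaging.camera_params('wrist')['tvec'], cam('wrist')[1].T@-cam('wrist')[2])
"
```

```text
33 [[266.0, 558.0], [88.0, 478.0], [553.0, 342.0], [387.0, 284.0]] xalong [[508.0, 545.0], [68.0, 364.0], [617.0, 452.0], [188.0, 293.0]]
64.7 [[269.0, 473.0], [88.0, 398.0], [560.0, 267.0], [391.0, 212.0]] xalong [[516.0, 461.0], [67.0, 289.0], [626.0, 372.0], [190.0, 221.0]]
81 [[271.0, 429.0], [88.0, 355.0], [564.0, 227.0], [393.0, 174.0]] xalong [[520.0, 417.0], [67.0, 249.0], [631.0, 330.0], [191.0, 182.0]]
97 [[272.0, 384.0], [88.0, 312.0], [568.0, 188.0], [396.0, 136.0]] xalong [[524.0, 372.0], [67.0, 209.0], [636.0, 287.0], [191.0, 145.0]]
[-187.73758296 -399.89783015   66.98465509] [396.50653972 100.1577366  180.00447325]
```

The gripper body's bottom corners (290,352), (120,300) and (552,185) fit z≈100, which puts the real tips near z≈35. The reported TCP height is therefore about 33 mm too low. The plate hasn't been touched yet, so I keep feeling downward.

```bash
for i in 1 2 3 4; do python3 -m crank '[0.03,-0.003,0,0,0,0,-1,0.03,-0.003,0,0,0,0,-1,0.03,-0.003,0,0,0,0,-1]' | grep -E "pos|force"; done
```

```text
ee_pos: [470.4, 82.0, -2.5]
ft_force: [-0.8, 0.3, 5.0]
ee_pos: [470.6, 82.0, -5.9]
ft_force: [-1.8, 0.9, 5.5]
ee_pos: [470.8, 82.0, -9.3]
ft_force: [-1.3, 0.3, 6.5]
ee_pos: [470.8, 82.0, -12.7]
ft_force: [-2.4, 0.2, 6.7]
```

```bash
python3 -m crank '[0.012,0,0,0,0,0,-1,0.012,0,0,0,0,0,-1,0.012,0,0,0,0,0,-1]' | grep -E "pos|force"
python3 -m crank '[0,-0.05,0,0,0,0,-1,0,-0.1,0,0,0,0,-1,0,-0.15,0,0,0,0,-1,0,-0.2,0,0,0,0,-1,0,-0.25,0,0,0,0,-1,0,-0.25,0,0,0,0,-1]' | grep -E "pos|force"
python3 -c "
from h import *
plan((-60,55,-14),(-50,55,-14))"
```

```text
ee_pos: [470.9, 82.0, -13.7]
ft_force: [-1.9, 0.4, 7.4]
ee_pos: [499.5, 75.2, -13.5]
ft_force: [-3.0, -0.3, 8.1]
t 6.18 dock [-90.9  55.  -13.5] F [-3.  -0.3  8.1] grip 0.7 rot/2pi [ 0.0003 -0.0007  0.0001] joints [-0.08  0.35  1.91 -0.01  0.88 -1.42]
(-60, 55, -14) [ 0.005 -0.258 -0.   ]
(-50, 55, -14) [ 0.005 -0.341 -0.   ]
```

```bash

python3 -m crank '[0.003,-0.06,0,0,0,0,-1,0.004,-0.12,0,0,0,0,-1,0.005,-0.18,0,0,0,0,-1,0.005,-0.24,0,0,0,0,-1,0.005,-0.3,0,0,0,0,-1,0.005,-0.3,0,0,0,0,-1]' | grep -E "pos|force"
python3 -c "
from h import *
plan((-55,55,16),(-20,55,16),(5,55,16))
a=imaging.read_camera('top')[:,:,::-1][150:305,270:405]; b=imaging.read_camera('scene')[:,:,::-1][150:260,270:420]
cv2.imwrite('pics/m4.png',np.hstack([cv2.resize(a,(348,400),interpolation=2),cv2.resize(b,(450,400),interpolation=2)]))"
```

```text
ee_pos: [534.4, 66.8, -13.9]
ft_force: [-2.5, 0.2, 7.7]
t 6.68 dock [-55.1  55.  -13.9] F [-2.5  0.2  7.7] grip 0.2 rot/2pi [ 0.0003 -0.0007 -0.0001] joints [-0.09  0.41  1.83 -0.01  0.91 -1.43]
(-55, 55, 16) [-0.249 -0.    -0.001]
(-20, 55, 16) [-0.249 -0.292 -0.002]
(5, 55, 16) [-0.249 -0.5   -0.002]
```

View pics/m4.png

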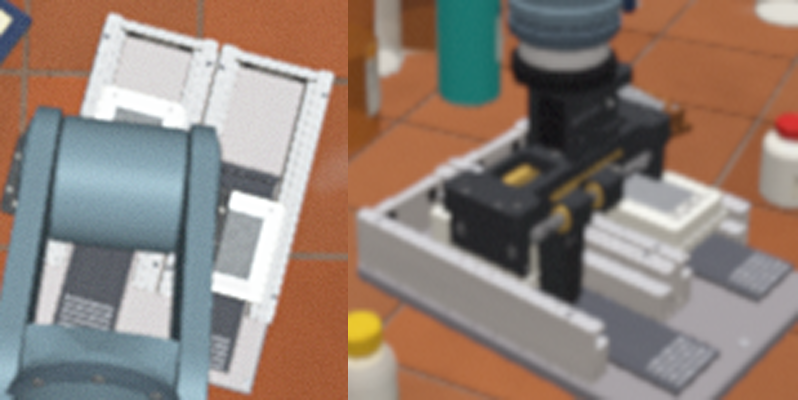

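The left cassette has passed the lip: its front is now at v≈90 in the left half, where it was about 140. Next I raise the tip above the lip and push home.

```bash

python3 -m crank '[-0.12,0,0,0,0,0,-1,-0.25,0,0,0,0,0,-1,-0.25,0,0,0,0,0,-1,-0.25,-0.07,0,0,0,0,-1,-0.25,-0.14,0,0,0,0,-1,-0.25,-0.21,0,0,0,0,-1,-0.25,-0.28,0,0,0,0,-1,-0.25,-0.35,0,0,0,0,-1,-0.25,-0.4,0,0,0,0,-1,-0.25,-0.43,0,0,0,0,-1,-0.25,-0.43,0,0,0,0,-1]' | grep -E "pos|force"
for i in 1 2 3; do python3 -m crank '[0,-0.015,0,0,0,0,-1,0,-0.03,0,0,0,0,-1,0,-0.03,0,0,0,0,-1]' | grep -E "pos|force"; done
python3 -c "
from h import *
plan()"
```

```text
ee_pos: [585.2, 54.8, 15.5]
ft_force: [-1.6, 0.2, 0.5]
ee_pos: [589.9, 53.6, 15.4]
ft_force: [0.2, -0.6, -0.4]
ee_pos: [590.7, 53.5, 15.1]
ft_force: [-12.7, 2.8, 10.8]
ee_pos: [590.4, 53.6, 14.9]
ft_force: [-16.8, 2.7, 14.7]
t 8.45 dock [ 2.5 55.1 14.9] F [-16.8   2.7  14.7] grip 0.6 rot/2pi [ 0.0004 -0.0009 -0.0022] joints [-0.11  0.46  1.67 -0.    1.03 -1.44]
```

The stop comes at dock x=2.5, which puts the cassette's rear at about 11.5 and agrees with home. I back off and cross to the right lane.

```bash

python3 -m crank '[-0.02,0.1,0,0,0,0,-1,-0.1,0.15,0,0,0,0,-1,-0.35,0.15,0,0,0,0,-1,-0.45,0.15,0,0,0,0,-1,-0.45,0.5,-0.3,0,0,0,-1,-0.45,0.8,-0.6,0,0,0,-1,-0.45,1,-0.917,0,0,0,-1,-0.45,1,-0.917,0,0,0,-1,-0.45,1,-0.917,0,0,0,-1]' | grep -E "pos|force"
python3 -c "
from h import *
plan((-138,-55,60),(-138,-55,12),(-138,-55,1))
for n in ('top','wrist'): cv2.imwrite(f'pics/{n}5.png',imaging.read_camera(n)[:,:,::-1])
a=cv2.imread('pics/top5.png')[150:305,270:405]; b=cv2.imread('pics/wrist5.png')
cv2.imwrite('pics/m5.png',np.hstack([cv2.resize(a,(348,400),interpolation=2),cv2.resize(b,(452,400))]))"
```

```text
ee_pos: [446.7, -27.8, 71.2]
ft_force: [0.5, -0.4, -0.5]
t 9.2 dock [-118.4  -57.5   71.2] F [ 0.5 -0.4 -0.5] grip 1.0 rot/2pi [ 0.     -0.0011 -0.0023] joints [-0.32  0.08  2.02 -0.01  1.05 -1.65]
(-138, -55, 60) [0.095 0.162 0.022]
(-138, -55, 12) [0.495 0.157 0.024]
(-138, -55, 1) [0.587 0.155 0.025]
```

View pics/m5.png

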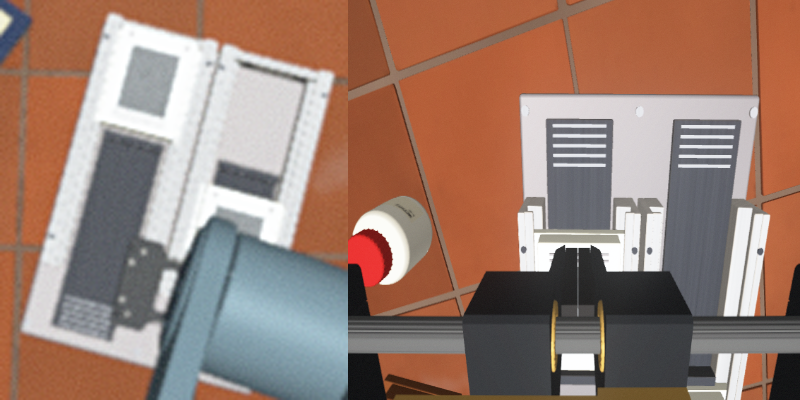

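The left cassette is home (against the stop in the left half), and the fingers line up with the right plate. I move back behind the right cassette and go down.

```bash

python3 -m crank '[0,0.16,0.022,0,-0.001,-0.002,-1,0,0.16,0.022,0,-0.001,-0.002,-1,0,0.16,0.022,0,-0.001,-0.002,-1,0.2,0.16,0.022,0,-0.001,-0.002,-1,0.4,0.157,0.024,0,-0.001,-0.002,-1,0.5,0.157,0.024,0,-0.001,-0.002,-1,0.55,0.156,0.024,0,-0.001,-0.002,-1,0.58,0.155,0.025,0,-0.001,-0.002,-1,0.58,0.155,0.025,0,-0.001,-0.002,-1,0.58,0.155,0.025,0,-0.001,-0.002,-1]' | grep -E "pos|force"
python3 -c "
from h import *
plan((-136,-55,-14),(-136,-55,-6))"
```

```text
ee_pos: [433.1, -19.9, 3.2]
ft_force: [0.2, -0.5, 0.0]
t 10.13 dock [-133.4  -52.9    3.2] F [ 0.2 -0.5  0. ] grip 0.3 rot/2pi [0.0001 0.     0.0004] joints [-0.32  0.18  2.09  0.    0.87 -1.66]
(-136, -55, -14) [ 0.143  0.022 -0.017]
(-136, -55, -6) [ 0.076  0.022 -0.017]
```

```bash

python3 -m crank '[0.04,0.02,-0.017,0,0,0,-1,0.08,0.02,-0.017,0,0,0,-1,0.11,0.02,-0.017,0,0,0,-1,0.143,0.02,-0.017,0,0,0,-1,0.143,0.02,-0.017,0,0,0,-1,0.143,0.02,-0.017,0,0,0,-1]' | grep -E "pos|force"
python3 -c "
from h import *
plan((-136,-55,-14),(-95,-55,-14),(-60,-55,-14))"
```

```text
ee_pos: [431.7, -21.9, -13.3]
ft_force: [0.2, -1.1, 7.0]
t 10.63 dock [-134.3  -55.2  -13.3] F [ 0.2 -1.1  7. ] grip 0.8 rot/2pi [ 0.0001 -0.      0.0009] joints [-0.33  0.21  2.1   0.    0.82 -1.66]
(-136, -55, -14) [0.006 0.014 0.002]
(-95, -55, -14) [ 0.008 -0.328  0.002]
(-60, -55, -14) [ 0.009 -0.619  0.001]
```

```bash

python3 -m crank '[0.006,-0.05,0.002,0,0,0,-1,0.006,-0.11,0.002,0,0,0,-1,0.006,-0.17,0.002,0,0,0,-1,0.008,-0.23,0.002,0,0,0,-1,0.008,-0.29,0.002,0,0,0,-1,0.008,-0.35,0.002,0,0,0,-1,0.008,-0.35,0.002,0,0,0,-1]' | grep -E "pos|force"
python3 -m crank '[0.004,-0.06,0,0,0,0,-1,0.004,-0.12,0,0,0,0,-1,0.005,-0.18,0,0,0,0,-1,0.005,-0.24,0,0,0,0,-1,0.005,-0.3,0,0,0,0,-1,0.005,-0.32,0,0,0,0,-1,0.005,-0.32,0,0,0,0,-1]' | grep -E "pos|force"
python3 -c "
from h import *
plan((-55,-55,16),(-5,-55,16))"
```

```text
ee_pos: [472.4, -31.4, -14.0]
ft_force: [-2.9, 0.5, 7.8]
ee_pos: [509.0, -40.1, -14.5]
ft_force: [-4.2, 2.6, 7.2]
t 11.8 dock [-54.9 -55.  -14.5] F [-4.2  2.6  7.2] grip 0.8 rot/2pi [0.     0.     0.0002] joints [-0.31  0.36  1.9   0.    0.88 -1.65]
(-55, -55, 16) [-0.254  0.    -0.   ]
(-5, -55, 16) [-0.253 -0.416 -0.   ]
```

No jam, so the cassette's front is about 45 mm past the lip. I raise the tip and push home.

```bash

python3 -m crank '[-0.12,0,0,0,0,0,-1,-0.25,0,0,0,0,0,-1,-0.25,0,0,0,0,0,-1,-0.25,-0.07,0,0,0,0,-1,-0.25,-0.14,0,0,0,0,-1,-0.25,-0.21,0,0,0,0,-1,-0.25,-0.28,0,0,0,0,-1,-0.25,-0.35,0,0,0,0,-1,-0.25,-0.4,0,0,0,0,-1,-0.25,-0.43,0,0,0,0,-1,-0.25,-0.43,0,0,0,0,-1]' | grep -E "pos|force"
for i in 1 2 3; do python3 -m crank '[0,-0.015,0,0,0,0,-1,0,-0.03,0,0,0,0,-1,0,-0.03,0,0,0,0,-1]' | grep -E "pos|force"; done
python3 -c "
from h import *
plan()"
```

```text
ee_pos: [559.4, -52.2, 14.8]
ft_force: [-2.1, 1.0, -0.3]
ee_pos: [564.1, -53.4, 14.6]
ft_force: [0.2, -0.7, 0.7]
ee_pos: [564.8, -53.5, 14.3]
ft_force: [-13.8, 2.4, 10.6]
ee_pos: [564.5, -53.3, 13.9]
ft_force: [-16.0, 2.8, 14.7]
t 13.47 dock [  2.1 -54.9  13.9] F [-16.    2.8  14.7] grip 0.6 rot/2pi [ 0.0002  0.     -0.0022] joints [-0.3   0.42  1.74 -0.    1.   -1.64]
```

```bash

python3 -m crank '[-0.02,0.1,0,0,0,0,-1,-0.1,0.15,0,0,0,0,-1,-0.35,0.15,0,0,0,0,-1,-0.7,0.15,0,0,0,0,-1,-0.95,0.3,0,0,0,0,-1,-0.95,0.7,0,0,0,0,-1,-0.95,1,0,0,0,0,-1,-0.95,1,0,0,0,0,-1,-0.95,1,0,0,0,0,-1]' | grep -E "pos|force"
python3 -m crank '[-0.3,0.3,-0.3,0,0,0,-1,-0.3,0.6,-0.6,0,0,0,-1,-0.3,0.8,-0.9,0,0,0,-1,-0.3,0.8,-0.9,0,0,0,-1,-0.3,0.8,-0.9,0,0,0,-1,-0.3,0.8,-0.9,0,0,0,-1]' | grep -E "pos|force"
python3 -c "
from h import *
plan()
a=imaging.read_camera('top')[:,:,::-1][150:305,270:405]; b=imaging.read_camera('scene')[:,:,::-1][150:270,250:430]
cv2.imwrite('pics/m6.png',np.hstack([cv2.resize(a,(348,400),interpolation=2),cv2.resize(b,(450,400),interpolation=2)]))"
```

```text
ee_pos: [448.0, -25.3, 129.7]
ft_force: [1.6, -0.9, 0.2]
ee_pos: [331.4, -110.6, 168.2]
ft_force: [0.5, 0.1, -0.5]
t 14.72 dock [-211.2 -164.8  168.2] F [ 0.5  0.1 -0.5] grip 0.1 rot/2pi [-0.0005 -0.0002 -0.0014] joints [-0.66 -0.33  2.16 -0.01  1.32 -1.99]
```

View pics/m6.png

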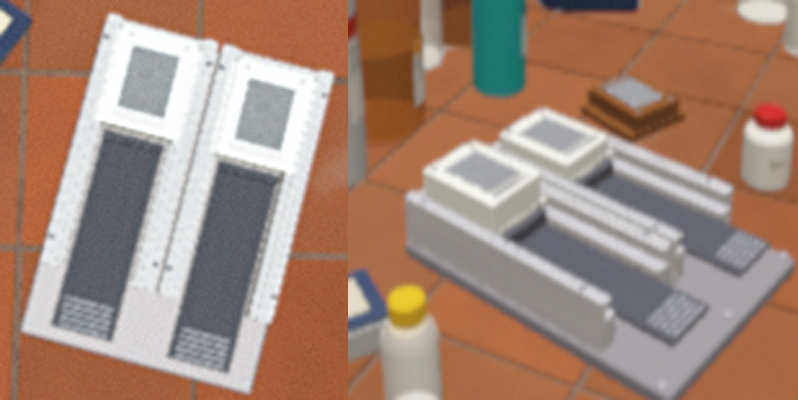

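Both cassettes sit against the back stops with the lips up behind them. The left plate's near corner is at scene (380.8, 252.6), against (380.5, 253.3) predicted at rest height. The bottle, jar and tin stand untouched, so I hand in.

```bash
python3 -c "
from rig import robot
print(robot.hand_in())"
```

```text
the job is handed in; nothing more can be done
None
```

Both cassettes are home against their back stops with the catches up behind them, and the job is handed in at about 15 s of the 53 s allowed. `hand_in` gave no verdict.

**What I did:** I did the left lane first, then the right. In each I pressed the catch plate down with the shut fingers and pushed the cassette over the lip. I then raised the tips above the lip and pushed until the cassette stopped. At the end I backed the arm clear.

**Last checks:**
- **Home position:** both pushes stopped firmly with the fingers at dock x = 2.5 mm (left) and 2.1 mm (right). That puts the rear faces at about 11–12 mm, which is the home position.
- **Forces:** the plate spring pushed back with about 7–8 N when pressed. The push against the stop reached about 16 N along the lane, plus about 15 N upwards on the tool, which I did not explain.
- **Pictures:** the last picture shows both cassettes at the back, both lips up and the arm clear. I checked the left plate's rest height by measurement and the right one only by eye. The jar looked unmoved; the bottle and tin looked so too, though the last crop shows only parts of them and I did not measure any of the three.

**What disagreed:** near the dock, the reported tool height was about 32 mm lower than where the fingertips really were. The first press, at a reported 19 mm, met nothing. I found the plate by contact force instead and corrected all later heights by that amount.

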